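Meter two dowels out of the hopper

TASK

Take the red handle of the dowel hopper's slide gate and draw the gate out just far enough that exactly two of the four dowels drop and roll down into the front trough, then push the gate fully home against its stop. The other two dowels stay inside, the hopper itself must not be shoved along by more than a centimetre, and the things standing round it are left alone.

Things in the scene. Friction and masses are not known exactly. Their poses are not given: they have to be found in the camera images.
- hopper: Plywood dowel hopper, 275 x 116 x 190 high, about 2.2 kg, loose on the table: pushed harder than about 10 N it may slide. Origin at table level under the middle of the feed box; z up, x to its back: trough and gate handle are on the -x side. Feed box open at the top, inside x -70 to +70, y -49 to +49 mm, its floor is the gate plate (top at z 84).
- rim (a point): Middle of the front rim, hopper frame x -127, z 190 mm, 116 wide. The front wall leans out from x -76, z 124 up to this rim, over the handle: a gripper pointing straight down at the handle hits it; one leaning back 26 to 45 degrees (fingers pointing forward to hopper +x and down) clears it.
- trough (a point): Middle of the trough, hopper frame x -155, y 0, z 20 mm. Below the gate a chute slopes 9 degrees down to the front into this trough: x -187 to -125, floor z 10, front lip 36 high, sides 46 high.
- gate_grip (a point): Middle of the gate's red handle, an upright block 26 (x) x 14 (y) x 34 high, to be pinched across y. Moves with the gate; with the gate shut at hopper frame x -142, y 0, z 100 mm. Beside and below the block is free down to z 60 (only a 14 mm wide strip at z 80 to 84 runs under it), and 53 mm free behind it to the front board.
- gate (a joint): Gate opening in m: 0 home on its stop, up to 0.12 drawn to hopper -x; may start 5 mm ajar. About 2.5 N, no spring. Rear edge at hopper x 74 mm minus opening: dowels drop one by one at the back as the edge passes their middle. The plate drags the row forward onto a dark stop plate in the box, set 0 to 46 mm on, differently each time: two need about 40 to 95 mm; watch them drop.
- dowel_1: Round wooden dowel, 20 mm diameter x 90 long, 35 g, origin in its middle, y along its axis. The four lie side by side across the feed box on the gate plate (middle at hopper z 94), dowel_1 rearmost, dowel_4 foremost; in the trough the middle is at about z 20. This is number 1 from the back.
- dowel_2: Round wooden dowel, 20 mm diameter x 90 long, 35 g, origin in its middle, y along its axis. The four lie side by side across the feed box on the gate plate (middle at hopper z 94), dowel_1 rearmost, dowel_4 foremost; in the trough the middle is at about z 20. This is number 2 from the back.
- dowel_3: Round wooden dowel, 20 mm diameter x 90 long, 35 g, origin in its middle, y along its axis. The four lie side by side across the feed box on the gate plate (middle at hopper z 94), dowel_1 rearmost, dowel_4 foremost; in the trough the middle is at about z 20. This is number 3 from the back.
- dowel_4: Round wooden dowel, 20 mm diameter x 90 long, 35 g, origin in its middle, y along its axis. The four lie side by side across the feed box on the gate plate (middle at hopper z 94), dowel_1 rearmost, dowel_4 foremost; in the trough the middle is at about z 20. This is number 4 from the back.
- oil_can: Bystander, leave alone: green oil can, 76 x 76 x 136 mm; origin at the centre of its underside.
- nail_tin: Bystander, leave alone: round red tin, 67 x 67 x 48 mm; origin at the centre of its underside.
- candlestick: Bystander, leave alone: brass candlestick, 91 x 91 x 112 mm; origin at the centre of its underside.
- ink_bottle: Bystander, leave alone: square ink bottle with black cap, 44 x 44 x 63 mm; origin at the centre of its underside.
- knob_box: Bystander, leave alone: card box with blue lid, 57 x 92 x 41 mm; origin at the centre of its underside.
- cotton_reel_1: Bystander, leave alone: red cotton reel, 31 x 31 x 42 mm; origin at the centre of its underside.
- pincers: Bystander, leave alone: iron pincers lying flat, 63 x 173 x 15 mm; origin at the centre of its underside.

How it is judged:
By the outcome, as a careful person would: the job done as asked, in the order asked, and still so for the second after the job is handed in, with the robot touching nothing.
It also fails if it takes over 54 s, if anything falls off the work surface, if the arm or the gripper's body presses on something with over 40 N, if the wrist force passes 120 N, or if a joint passes its speed limit or range.

ROBOT

A 7-joint arm with a two-finger parallel gripper is mounted at the origin on a cart in front of the work surface, level with it; the furniture and walls round the work are solid. World frame = base frame: x ahead of the robot, y to its left, z up, the work surface at z = 0. Lengths are in m, angles in rad, forces in N, time in s.
With the tool pointing down it reaches from about 0.425 to 0.925 m from the base axis. Payload 6.8 kg.
Tool frame: the origin (TCP) lies midway between the tips of the shut fingers; the grasp point (between the pads) lies 19 mm behind it (robot.grip_depth is the z of the grasp point in the tool frame, in m); z points along the fingers, y is the line along which they close (so a half turn about z gives the same grasp; the last joint's range is limited). The gripper opens to 85 mm and grips with 20 to 120 N. Pads are 22 mm wide; open, the fingers measure 114 mm over their backs; the gripper's body (76 mm by 85 mm) begins 54 mm behind the grasp point. The pads swing forward as they close: fully open they stand 13 mm farther back than shut.
Start: joints at [-1.423, 0.477, 0.022, 1.555, -0.011, 1.109, -0.083], TCP at [0.171, 0.653, 0.231] pointing down, gripper open.
Joint ranges: [-2.96, 2.96], [-0.34, 2.1], [-1.41, 1.46], [0.24, 2.44], [-1.37, 4.51], [0.17, 1.92], [-2.96, 2.96]. Speed limits (rad/s): [2.39, 2.39, 3.14, 3.14, 3.14, 3.14, 3.14].

INTERFACE

Orientations are given as a unit quaternion [x, y, z, w].
In Python, from station import robot gives the robot as it stands.
- The arm moves only by the shell command python3 nudge.py, which reads ROWS from standard input. ROWS is 1 to 12 rows, one to a line, with the numbers parted by commas; each row has 7 numbers: dx, dy, dz in m, then a rotation vector rx, ry, rz in rad, then the finger opening in m; each row shifts and turns the commanded pose from where the row before left it, along the tool's axes as they then stand; what a row does not reach is not made up. A row lasts 1/12 s, in which the tool goes at most 0.0417 m and 0.125 rad, less where a joint would pass 70% of its speed; a pose out of reach is approached as far as the arm can. The fingers move at their own pace and stop on an object; the grip force is fixed at half the most. Time passes only in rows, so rows that do not move let the fingers close. It prints the time, the measured TCP pose, the force, the opening and the grip force at its end. Input that does not fit is refused with a message, and nothing moves.
- robot.state(): the state, without advancing time (a new reading comes with each control period).
- robot.read_camera(name): name is "scene" or "side" or "wrist"; returns (picture, depth): 420x560x3 uint8, red, green, blue; 420x560 float32, m along the optical axis (not along the pixel's ray), 0 where there is no reading.
- robot.camera_model(name): a dict with "vfov" (degrees; the focal length in pixels is half the picture's height over the tangent of half this angle, whatever the lens; pixels are square), "cx", "cy" (the principal point, pixels), "k1" (the pictures are not rectified: a ray, as slopes to the right and down, at radius r is drawn at 1 + k1 r^2 times it, then the intrinsics apply), "R" (3x3) and "t" (3): a world point X has camera coordinates R X + t. Camera axes: x right, y down, z forward; pixel columns grow to the right and rows downward; lengths in m; the calibration is good to about 2 mm. A picture is of the moment at which its call begins: read the wrist's pose just before it. camera_model takes no time and is no camera call; for the wrist camera it gives the pose at the moment of the call.
- robot.job_done(): hands the job in; it is judged then, once.
The state is a dict: "time_s": time; "qpos": joint angles; "qvel": joint speeds; "joint_efforts": joint torques, N m; "tool_pos": TCP position; "tcp_rot": TCP orientation; "contact_force": force on the tool from outside, world axes, zero at the start; "wrist_torque": the same for the moment, N m; "gripper_width": finger opening in m; "grip_force": force on a finger pad.
Only numpy, scipy, OpenCV 4.12 (cv2) and the standard library are available. Lean on these libraries where they do the work, as an engineer would, in place of code of your own. Each camera call takes 0.05 s, during which the arm holds its last target. There are 200 camera calls.

## Working session

There is one attempt and no reset: what is moved stays moved. The work goes in short steps, Python scripts to look and compute and a shell command to move; the robot and the scene stay as the last step left them, time stands still between calls to the robot, and variables do not carry over. Pictures are saved under pics/ and viewed, at most 10 in all, crops included, and the job is handed in when it is done.

```bash
ls; mkdir -p pics
cat > h.py <<'E'
import numpy as np,cv2
from station import robot
def snap(n,f):
    m=robot.camera_model(n);p,d=robot.read_camera(n)
    cv2.imwrite('pics/'+f+'.png',p[:,:,::-1]);np.savez('pics/'+f,p=p,d=d,**{k:m[k] for k in('vfov','cx','cy','k1','R','t')})
def rays(z,uv):
    f=210/np.tan(np.radians(float(z['vfov']))/2)
    K=np.array([[f,0,z['cx']],[0,f,z['cy']],[0,0,1]],float)
    return cv2.undistortPoints(np.array(uv,float).reshape(-1,1,2),K,np.array([float(z['k1']),0,0,0,0])).reshape(-1,2)
def world(f,uv,h=None):
    z=np.load('pics/'+f+'.npz');r=rays(z,uv);R=z['R'];t=z['t'];o=[]
    for (a,b),(u,v) in zip(r,uv):
        if h is None: s=z['d'][int(v),int(u)];o.append(R.T@(s*np.array([a,b,1])-t))
        else:
            c=-R.T@t;q=R.T@np.array([a,b,1]);o.append(c+q*(h-c[2])/q[2])
    return np.array(o)
E
python3 - <<'E'
from h import *
snap('scene','s0');snap('side','d0')
a=cv2.imread('pics/s0.png');b=cv2.imread('pics/d0.png')
print(robot.state()['tool_pos'],robot.state()['tcp_rot'],robot.state()['time_s'])
for n in('scene','side'):
    m=robot.camera_model(n);print(n,m['vfov'],-np.array(m['R']).T@m['t'],m['k1'])
E
```

```text
nudge.py
pics
station.py
[0.1706597  0.652531   0.23042448] [ 1.27528079e-01  9.91834630e-01 -8.09880112e-04 -2.78626367e-05] 0.1
scene 47.69526454362951 [-0.1784214  -0.52648338  1.07483933] -0.1466622875692283
side 57.74947940132974 [-0.41581578 -0.37562894  0.82326588] -0.02211536178200271
```

View pics/s0.png

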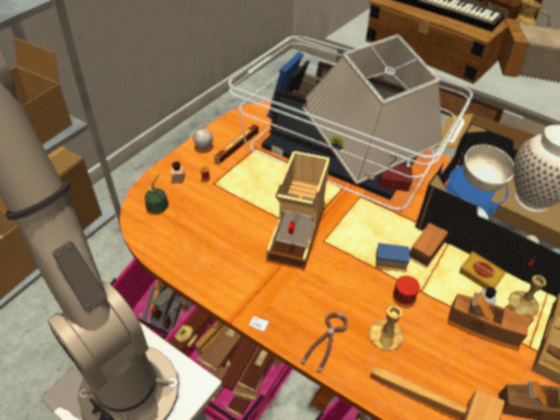

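View pics/d0.png

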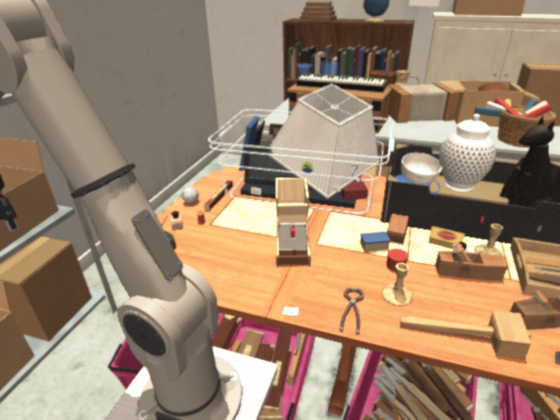

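The hopper is at about (300,210) in scene and (292,220) in side. Its handle is at (291,228) and the dowels at about (303,190) in scene. I'll enlarge it.

Run:
```python
from h import *
a=cv2.imread('pics/s0.png')[145:275,255:345];b=cv2.imread('pics/d0.png')[165:275,255:325]
a=cv2.resize(a,None,fx=4.5,fy=4.5,interpolation=cv2.INTER_CUBIC);b=cv2.resize(b,None,fx=5,fy=5,interpolation=cv2.INTER_CUBIC)
b=cv2.copyMakeBorder(b,0,a.shape[0]-b.shape[0],0,0,cv2.BORDER_CONSTANT)
cv2.imwrite('pics/c0.png',np.hstack([a,b]));print(a.shape,b.shape)
for f in('s0','d0'):
    z=np.load(f'pics/{f}.npz');p=z['p'].astype(int);m=(p[:,:,0]>150)&(p[:,:,1]<70)&(p[:,:,2]<70);
    m[:, :250]=0;m[:,340:]=0;m[:210]=0;m[265:]=0
    v,u=np.nonzero(m);uv=np.c_[u,v];w=world(f,uv);print(f,len(u),uv.mean(0),np.median(w,0),w.min(0),w.max(0))
```

```text
(585, 405, 3) (585, 350, 3)
s0 28 [291.17857143 225.21428571] [ 0.57184338 -0.07051338  0.11187408] [ 0.56208158 -0.07770133  0.10904431] [ 0.58646415 -0.06255297  0.11663437]
d0 8 [292.625 232.25 ] [ 0.56559834 -0.07363155  0.10664605] [ 0.56458651 -0.07500976  0.09133914] [ 0.56954852 -0.07141347  0.1125657 ]
```

View pics/c0.png

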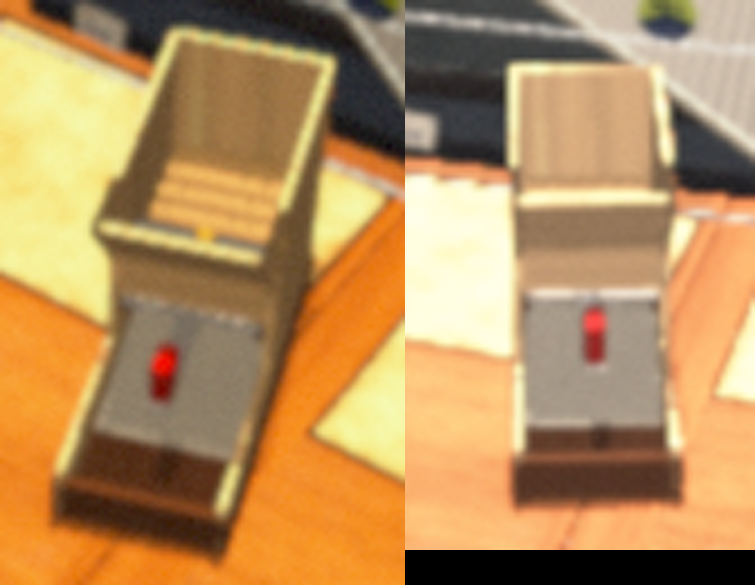

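The enlargement shows four dowels, with the front one against the dark stop plate. The front rim corners are at scene (278,196) and (313,202). The handle top is at (291.5,225.5).

Run:
```python
from h import *
S=lambda c:[(255+(x-2)/4.5,145+(y-2)/4.5) for x,y in c]
D=lambda c:[(255+(x-405-2)/5,165+(y-2)/5) for x,y in c]
for n,f,uv,h in [('rimF',"s0",S([(103,228),(262,257)]),.19),('rimB',"s0",S([(175,32),(334,60)]),.19),('rimF d',"d0",D([(515,198),(670,198)]),.19),('rimB d',"d0",D([(509,68),(662,68)]),.19),('handle top',"s0",S([(165,362)]),.117),('handle top d',"d0",D([(595,322)]),.117),('lip d',"d0",D([(515,458),(681,458)]),.036),('lip s','s0',S([(57,486),(222,516)]),.036)]:
    w=world(f,uv,h);print(n,w.round(4).tolist(),'w',np.linalg.norm(w[0]-w[-1]).round(4),'mid',w.mean(0).round(4), 'yaw',np.degrees(np.arctan2(*(w[0]-w[-1])[:2]*[-1,1])).round(1) if len(w)>1 else '')
# depth fit of the top rim / front wall
z=np.load('pics/s0.npz');v,u=np.mgrid[145:275,255:345];uv=np.c_[u.ravel(),v.ravel()];w=world('s0',uv)
k=(w[:,2]>.185)&(w[:,2]<.2)&(w[:,0]<.85);print(k.sum(),w[k].min(0),w[k].max(0))
r=cv2.minAreaRect(w[k][:,:2].astype(np.float32));print(r, cv2.boxPoints(r))
k=(w[:,2]>.08)&(w[:,2]<.11)&(w[:,0]>.63);print('dowel',w[k].min(0),w[k].max(0))
```

```text
rimF [[0.5813, -0.0173, 0.19], [0.616, -0.1072, 0.19]] w 0.0964 mid [ 0.5986 -0.0622  0.19  ] yaw 21.1
rimB [[0.7615, 0.0503, 0.19], [0.7987, -0.0494, 0.19]] w 0.1064 mid [7.801e-01 4.000e-04 1.900e-01] yaw 20.5
rimF d [[0.5878, -0.0121, 0.19], [0.6173, -0.1086, 0.19]] w 0.1009 mid [ 0.6026 -0.0604  0.19  ] yaw 17.0
rimB d [[0.7635, 0.0535, 0.19], [0.7959, -0.0541, 0.19]] w 0.1124 mid [ 7.797e-01 -3.000e-04  1.900e-01] yaw 16.8
handle top [[0.5701, -0.0724, 0.117]] w 0.0 mid [ 0.5701 -0.0724  0.117 ] yaw 
handle top d [[0.5685, -0.0726, 0.117]] w 0.0 mid [ 0.5685 -0.0726  0.117 ] yaw 
lip d [[0.5142, -0.034, 0.036], [0.5468, -0.1385, 0.036]] w 0.1095 mid [ 0.5305 -0.0862  0.036 ] yaw 17.3
lip s [[0.507, -0.0373, 0.036], [0.5469, -0.1339, 0.036]] w 0.1045 mid [ 0.5269 -0.0856  0.036 ] yaw 22.4
362 [ 0.57528153 -0.11207014  0.18502514] [0.80037876 0.05308033 0.19444333]
((0.6882433891296387, -0.029677554965019226), (0.2058611810207367, 0.11031369864940643), 18.643800735473633) [[ 0.57308143 -0.01032034]
 [ 0.6083469  -0.11484525]
 [ 0.80340534 -0.04903477]
 [ 0.7681399   0.05549014]]
dowel [ 0.63010409 -0.09890194  0.08004341] [0.90927214 0.04871876 0.10996253]
```

```bash
cat >> h.py <<'E'
from scipy.spatial.transform import Rotation as Ro
Y=np.radians(18.8);HX=np.array([np.cos(Y),np.sin(Y),0]);HY=np.array([-np.sin(Y),np.cos(Y),0])
def goal(H,tilt=35,back=0):
    a=np.radians(tilt);z=np.sin(a)*HX-np.cos(a)*np.array([0,0,1]);x=np.cross(HY,z)
    R=Ro.from_matrix(np.c_[x,HY,z]);return np.array(H)+(robot.grip_depth*-1 if robot.grip_depth<0 else robot.grip_depth)*z-back*z,R
def need(H,tilt=35,back=0):
    s=robot.state();p=s['tool_pos'];R=Ro.from_quat(s['tcp_rot']);g,G=goal(H,tilt,back)
    print('t',s['time_s'],'pos',np.round(p,4),'goal',g.round(4));print('tool-axes d',(R.inv().apply(g-p)).round(4),'rot',(R.inv()*G).as_rotvec().round(3),'F',np.round(s['contact_force'],1),'w',s['gripper_width'],s['grip_force'])
E
echo '-0.0365,-0.0163,-0.0038,0,0,0,0.085
-0.0365,-0.0163,-0.0038,0,0,0,0.085
-0.0365,-0.0163,-0.0038,0,0,0,0.085
-0.0365,-0.0163,-0.0038,0,0,0,0.085
-0.0365,-0.0163,-0.0038,0,0,0,0.085
-0.0365,-0.0163,-0.0038,0,0,0,0.085
-0.0365,-0.0163,-0.0038,0,0,0,0.085
0,0,0,0,0,-0.117,0.085
0,0,0,0,0,-0.117,0.085
0,0,0,0,0,-0.117,0.085
0,0,0,0,0,-0.117,0.085
0,0,0,0,0,-0.117,0.085' | python3 nudge.py
python3 -c "
from h import *
print(robot.grip_depth,robot.state()['qpos']);need([.5695,-.0725,.1],35,.12);need([.5695,-.0725,.1],0,.12)"
```

```text
time_s: 1.1
tool_pos: [0.389, 0.4776, 0.2574]
tcp_rot: [-0.167, 0.986, -0.0, -0.0]
contact_force: [-0.2, 0.1, -0.3]
gripper_width: 0.0848
grip_force: 0.0
-0.0187 [-0.98088976  0.35829765 -0.00999763  1.67283776  0.00380455  1.11141276
  0.91364444]
t 1.1 pos [0.389  0.4776 0.2574] goal [ 0.5145 -0.0912  0.183 ]
tool-axes d [ 0.0683 -0.5785  0.0748] rot [ 0.002 -0.612  0.007] F [-0.2  0.1 -0.3] w 0.08483430721872753 0.0
t 1.1 pos [0.389  0.4776 0.2574] goal [ 0.5695 -0.0725  0.2013]
tool-axes d [ 0.0102 -0.5789  0.0564] rot [-0.    -0.001  0.007] F [-0.2  0.1 -0.3] w 0.08483430721872753 0.0
```

```bash
echo '0.006,-0.041,0,0,0,0,0.085
0.006,-0.041,0,0,0,0,0.085
0.006,-0.041,0,0,0,0,0.085
0.006,-0.041,0,0,0,0,0.085
0.006,-0.041,0,0,0,0,0.085
0.006,-0.041,0,0,0,0,0.085
0.006,-0.041,0,0,0,0,0.085
0.006,-0.041,0,0,0,0,0.085
0.006,-0.041,0,0,0,0,0.085
0.006,-0.041,0,0,0,0,0.085
0.006,-0.041,0,0,0,0,0.085
0,-0.041,0,0,0,0,0.085' | python3 nudge.py
echo '0,-0.04,0,0,0,0,0.085
0,-0.04,0,0,0,0,0.085
0,0,0,0,-0.122,0,0.085
0,0,0,0,-0.122,0,0.085
0,0,0,0,-0.122,0,0.085
0,0,0,0,-0.122,0,0.085
0,0,0,0,-0.122,0,0.085
0,0,0,0,0,0,0.085' | python3 nudge.py
python3 -c "
from h import *
print(robot.state()['qpos']);need([.5695,-.0725,.1],35,.12);snap('wrist','w1')"
```

```text
time_s: 2.1
tool_pos: [0.4846, -0.0113, 0.2578]
tcp_rot: [-0.164, 0.987, 0.0, -0.0]
contact_force: [0.9, 0.1, -0.0]
gripper_width: 0.0848
grip_force: 0.0
time_s: 2.77
tool_pos: [0.5082, -0.083, 0.2557]
tcp_rot: [-0.157, 0.948, 0.05, 0.273]
contact_force: [-0.6, 0.5, 0.3]
gripper_width: 0.0849
grip_force: 0.0
[-0.16572732 -0.02550452  0.38986724  2.27132522 -0.63527343  0.4913513
  2.63187926]
t 2.7667 pos [ 0.5082 -0.083   0.2557] goal [ 0.5145 -0.0912  0.183 ]
tool-axes d [ 0.036  -0.0105  0.0632] rot [ 0.01  -0.048 -0.002] F [-0.6  0.5  0.3] w 0.08485313080627069 0.0
```

View pics/w1.png

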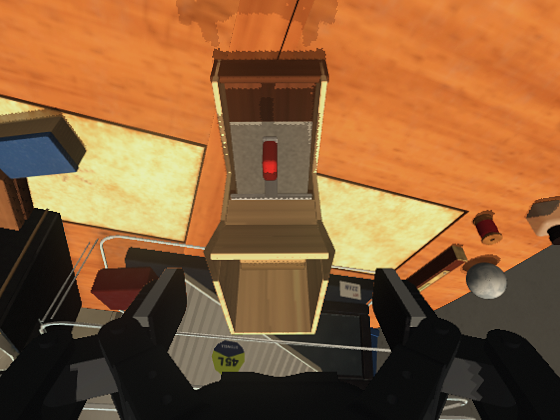

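The wrist view shows the gate handle at about (270,160) and the hopper upright in the middle, with the fingers either side of it. I'll measure from it.

Run:
```python
from h import *
z=np.load('pics/w1.npz');p=z['p'].astype(int);m=(p[:,:,0]>100)&(p[:,:,1]<50)&(p[:,:,2]<60)
m[:120]=0;m[200:]=0;m[:,245:]&=True;m[:,:245]=0;m[:,295:]=0
v,u=np.nonzero(m);w=world('w1',np.c_[u,v]);hz=w[:,2];print(len(u),w.min(0),w.max(0),np.median(w,0))
k=hz>.113;q=w[k];print('top',k.sum(),q.min(0),q.max(0),q.mean(0),cv2.minAreaRect(q[:,:2].astype(np.float32)))
for n,uv,h in[('rimF',[(207,253),(333,253)],.19),('rimB',[(233,332),(316,332)],.19),('lip',[(212,80),(328,80)],.036)]:
    a=world('w1',uv,h);b=world('w1',uv);e=a[1]-a[0];print(n,a.round(4).tolist(),b.round(3).tolist(),np.linalg.norm(e).round(4),'yaw',np.degrees(np.arctan2(-e[0],e[1])).round(1))
need([.5695,-.0725,.1],32.3,.12)
```

```text
261 [ 0.37284547 -0.13059731  0.02090491] [ 0.65158902 -0.05517161  0.33487981] [ 0.57289197 -0.06899472  0.11450595]
top 223 [ 0.37284547 -0.13059731  0.11300465] [ 0.587093   -0.06042561  0.33487981] [ 0.57357852 -0.06866566  0.11559522] ((0.4801627993583679, -0.10024237632751465), (0.22280019521713257, 0.01203558687120676), 18.535137176513672)
rimF [[0.6123, -0.1103, 0.19], [0.5796, -0.0105, 0.19]] [[0.61, -0.11, 0.191], [0.578, -0.012, 0.191]] 0.105 yaw 18.2
rimB [[0.7927, -0.0475, 0.19], [0.7605, 0.0544, 0.19]] [[0.79, -0.048, 0.191], [0.984, 0.161, 0.107]] 0.1069 yaw 17.5
lip [[0.5491, -0.1363, 0.036], [0.5129, -0.0291, 0.036]] [[0.545, -0.136, 0.043], [0.529, -0.017, 0.001]] 0.1132 yaw 18.7
t 2.8167 pos [ 0.5097 -0.0826  0.2566] goal [ 0.5183 -0.0899  0.1856]
tool-axes d [ 0.0329 -0.0103  0.0631] rot [ 0.009 -0.004 -0.001] F [ 0.2 -0.3 -0.5] w 0.0850484000426652 0.0
```

```bash
echo '0.0165,-0.004,0.0315,0.005,0,0,0.085
0.0165,-0.004,0.0315,0.004,0,0,0.085
0,0,0,0,0,0,0.085
0,0,0,0,0,0,0.085' | python3 nudge.py
python3 -c "
from h import *
print(np.round(robot.state()['qpos'],2));need([.572,-.070,.1],32.3,0)"
```

```text
time_s: 3.15
tool_pos: [0.5185, -0.0856, 0.2122]
tcp_rot: [-0.16, 0.948, 0.045, 0.273]
contact_force: [1.1, 0.7, -0.3]
gripper_width: 0.0849
grip_force: 0.0
[-0.03  0.08  0.26  2.3  -0.84  0.41  2.86]
t 3.15 pos [ 0.5185 -0.0856  0.2122] goal [ 0.5815 -0.0668  0.0842]
tool-axes d [ 0.0123 -0.0025  0.1433] rot [ 0.001 -0.004  0.007] F [ 1.1  0.7 -0.3] w 0.0849036811584675 0.0
```

```bash
echo '0,0,0,0,0,0.12,0.085
0,0,0,0,0,0.12,0.085
0,0,0,0,0,0.12,0.085
0,0,0,0,0,0.12,0.085
0,0,0,0,0,0.12,0.085
0,0,0,0,0,0.12,0.085
0,0,0,0,0,0.12,0.085' | python3 nudge.py
python3 -c "
from h import *
print(np.round(robot.state()['qpos'],2));need([.572,-.070,.1],32.3,0.12)"
```

```text
time_s: 3.73
tool_pos: [0.5193, -0.0853, 0.2143]
tcp_rot: [0.242, 0.93, 0.153, 0.232]
contact_force: [0.5, -0.0, 0.5]
gripper_width: 0.085
grip_force: 0.0
[-0.1   0.07  0.33  2.3  -0.86  0.41  2.02]
t 3.7333 pos [ 0.5193 -0.0853  0.2143] goal [ 0.5208 -0.0874  0.1856]
tool-axes d [ 0.008  -0.0126  0.0246] rot [-0.     0.    -0.838] F [ 0.5 -0.   0.5] w 0.08496330362071466 0.0
```

Direction right, so I'll continue the half turn.

```bash
echo '0,0,0,0,0,0.12,0.085
0,0,0,0,0,0.12,0.085
0,0,0,0,0,0.12,0.085
0,0,0,0,0,0.12,0.085
0,0,0,0,0,0.12,0.085
0,0,0,0,0,0.12,0.085
0,0,0,0,0,0.12,0.085
0,0,0,0,0,0.12,0.085
0,0,0,0,0,0.12,0.085
0,0,0,0,0,0.12,0.085
0,0,0,0,0,0.12,0.085
0,0,0,0,0,0.12,0.085' | python3 nudge.py >/dev/null
echo '0,0,0,0,0,0.12,0.085
0,0,0,0,0,0.12,0.085
0,0,0,0,0,0.12,0.085
0,0,0,0,0,0.12,0.085
0,0,0,0,0,0.12,0.085
0,0,0,0,0,0.12,0.085
0,0,0,0,0,0.12,0.085
0,0,0,0,0,0,0.085' | python3 nudge.py
cat >> h.py <<'E'
def goal(H,tilt=35,back=0):
    a=np.radians(tilt);z=np.sin(a)*HX-np.cos(a)*np.array([0,0,1]);x=np.cross(-HY,z)
    return np.array(H)+.0187*z-back*z,Ro.from_matrix(np.c_[x,-HY,z])
E
python3 -c "
from h import *
print(np.round(robot.state()['qpos'],2));need([.572,-.070,.1],32.3,0.12)"
```

```text
time_s: 5.4
tool_pos: [0.5192, -0.0852, 0.2142]
tcp_rot: [0.946, 0.169, 0.275, -0.042]
contact_force: [-0.7, -0.2, 0.3]
gripper_width: 0.0852
grip_force: 0.0
[-0.28  0.07  0.53  2.31 -0.88  0.43 -0.22]
t 5.4 pos [ 0.5192 -0.0852  0.2142] goal [ 0.5208 -0.0874  0.1856]
tool-axes d [-0.0147  0.0022  0.0245] rot [ 0.    -0.     0.026] F [-0.7 -0.2  0.3] w 0.0852101977896534 0.0
```

```bash
echo '-0.0147,0.0022,0.0245,0,0,0.026,0.085
0,0,0,0,0,0,0.085
0,0,0.02,0,0,0,0.085
0,0,0.02,0,0,0,0.085
0,0,0.02,0,0,0,0.085
0,0,0,0,0,0,0.085
0,0,0,0,0,0,0.085' | python3 nudge.py
python3 -c "
from h import *
print(np.round(robot.state()['qpos'],2));need([.572,-.070,.1],32.3,0)"
```

```text
time_s: 5.98
tool_pos: [0.5461, -0.0791, 0.143]
tcp_rot: [0.947, 0.161, 0.273, -0.044]
contact_force: [0.6, -0.6, 0.0]
gripper_width: 0.0847
grip_force: 0.0
[-0.04  0.26  0.26  2.31 -1.34  0.34  0.2 ]
t 5.9833 pos [ 0.5461 -0.0791  0.143 ] goal [ 0.5815 -0.0668  0.0842]
tool-axes d [ 0.0004 -0.0003  0.0697] rot [0.    0.003 0.008] F [ 0.6 -0.6  0. ] w 0.08474300619331311 0.0
```

```bash
echo '0,0,0.023,0,0,0.004,0.085
0,0,0.023,0,0,0.004,0.085
0,0,0.023,0,0,0,0.085
0,0,0,0,0,0,0.085
0,0,0,0,0,0,0.085
0,0,0,0,0,0,0.085' | python3 nudge.py
python3 -c "
from h import *
print(np.round(robot.state()['qpos'],2));need([.572,-.070,.1],32.3,0);snap('scene','s1');snap('side','d1')
a=cv2.imread('pics/s1.png')[135:275,245:345];b=cv2.imread('pics/d1.png')[160:280,245:345]
cv2.imwrite('pics/c1.png',np.hstack([cv2.resize(a,(400,560)),cv2.resize(b,(400,560))]))"
```

```text
time_s: 6.48
tool_pos: [0.569, -0.0759, 0.1032]
tcp_rot: [0.949, 0.16, 0.267, -0.041]
contact_force: [-0.1, -0.5, 0.0]
gripper_width: 0.085
grip_force: 0.0
[ 0.35  0.37 -0.22  2.25 -1.36  0.17  0.25]
t 6.4833 pos [ 0.569  -0.0759  0.1032] goal [ 0.5815 -0.0668  0.0842]
tool-axes d [ 0.0028 -0.0047  0.0239] rot [0.005 0.017 0.008] F [-0.1 -0.5  0. ] w 0.08497234925304135 0.0
```

View pics/c1.png

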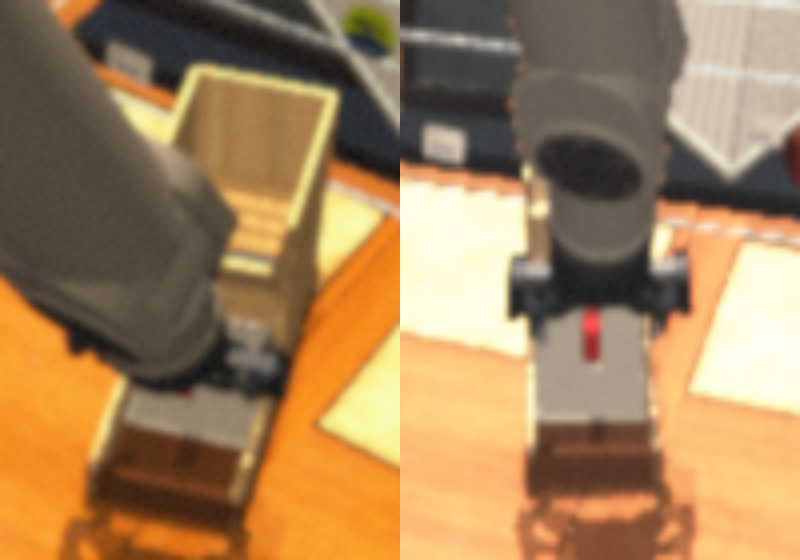

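Joints 5 and 6 are at their range limits here, so this wrist branch cannot reach down and draw out. I'll fit a kinematic model from the logged poses to find a branch that can.

```bash
cat > kin.py <<'E'
import numpy as np
from scipy.spatial.transform import Rotation as Ro
from scipy.optimize import least_squares
Q=[([-1.423,.477,.022,1.555,-.011,1.109,-.083],[.1707,.6525,.2304],[.12753,.99183,-.00081,-.00003]),
([-.98089,.3583,-.01,1.67284,.0038,1.11141,.91364],[.389,.4776,.2574],[-.167,.986,0,0]),
([-.16573,-.0255,.38987,2.27133,-.63527,.49135,2.63188],[.5082,-.083,.2557],[-.157,.948,.05,.273]),
([-.03,.08,.26,2.3,-.84,.41,2.86],[.5185,-.0856,.2122],[-.16,.948,.045,.273]),
([-.1,.07,.33,2.3,-.86,.41,2.02],[.5193,-.0853,.2143],[.242,.93,.153,.232]),
([-.28,.07,.53,2.31,-.88,.43,-.22],[.5192,-.0852,.2142],[.946,.169,.275,-.042]),
([-.04,.26,.26,2.31,-1.34,.34,.2],[.5461,-.0791,.143],[.947,.161,.273,-.044]),
([.35,.37,-.22,2.25,-1.36,.17,.25],[.569,-.0759,.1032],[.949,.16,.267,-.041])]
def fk(q,p,s):
    # p: phi,psi, base xyz, L1 (x,z), L2(x,z), L3(x,z)
    R=Ro.from_euler('z',s[0]*q[0]+p[0]);t=np.array(p[2:5])
    R=R*Ro.from_euler('y',q[1])*Ro.from_euler('z',s[1]*q[2]);t=t+R.apply([p[5],0,p[6]])
    R=R*Ro.from_euler('y',q[3]);t=t+R.apply([p[7],0,0]);R=R*Ro.from_euler('z',s[2]*q[4]);t=t+R.apply([0,0,p[8]])
    R=R*Ro.from_euler('y',q[5]);t=t+R.apply([p[9],0,0]);R=R*Ro.from_euler('z',s[3]*q[6]+p[1]);t=t+R.apply([0,0,p[10]])
    return t,R
if __name__=='__main__':
    import itertools;best=None
    for s in itertools.product([1,-1],repeat=4):
      for psi in(0,3.14):
        def f(p):
            r=[]
            for q,t,o in Q:
                a,b=fk(q,p,s);r+=list((a-t)*3)+list((Ro.from_quat(o).inv()*b).as_rotvec())
            return np.array(r)
        o=least_squares(f,[0,psi,0,0,.35,0,.4,0,.4,0,.2],loss='soft_l1',f_scale=.05)
        if best is None or o.cost<best[0]: best=(o.cost,s,o.x,f(o.x))
    print(best[0],best[1],best[2].round(4),np.abs(best[3]).reshape(-1,6).max(0).round(4));np.savez('kin',p=best[2],s=best[1])
E
python3 kin.py
```

```text
0.0022660396218738684 (-1, -1, -1, -1) [-0.0136  1.5607  0.0426 -0.0348  0.237   0.0138  0.5601  0.0425  0.4799
 -0.0089  0.2471] [0.0253 0.0267 0.0154 0.0091 0.0097 0.0063]
```

```bash
cat > ik.py <<'E'
import numpy as np
from scipy.optimize import least_squares
from kin import fk,Ro
from h import HX,HY
z_=np.load('kin.npz');p,s=z_['p'],z_['s']
lo=np.array([-2.96,-.34,-1.41,.24,-1.37,.17,-2.96]);hi=np.array([2.96,2.1,1.46,2.44,4.51,1.92,2.96])
def pose(pull,tilt,flip,H=(.572,-.07,.1),back=0):
    a=np.radians(tilt);z=np.sin(a)*HX-np.array([0,0,np.cos(a)]);y=HY*flip
    return np.array(H)-pull*HX+(.0187-back)*z,Ro.from_matrix(np.c_[np.cross(y,z),y,z])
def ik(t,R,q0,reg=.0):
    f=lambda q:np.r_[(fk(q,p,s)[0]-t)*5,(R.inv()*fk(q,p,s)[1]).as_rotvec(),reg*(q-q0)]
    return least_squares(f,np.clip(q0,lo+.04,hi-.04),bounds=(lo+.03,hi-.03),max_nfev=60)
if __name__=='__main__':
    rng=np.random.default_rng(0)
    for tilt in(27,35,43):
      for fl in(1,-1):
        for pull in(0,.1):
            t,R=pose(pull,tilt,fl);S=[]
            for _ in range(40):
                o=ik(t,R,rng.uniform(lo,hi))
                if o.cost<1e-5: S.append(o.x)
            S=np.array(S);print(tilt,fl,pull,len(S))
            if len(S):
                m=np.minimum(S-lo,hi-S).min(1);print(S[np.argsort(-m)[:4]].round(2))
E
python3 ik.py
```

```text
27 1 0 11
[[ 1.06  0.78 -1.16  2.22  1.46  0.46  0.77]
 [ 1.05  0.77 -1.14  2.22  1.45  0.45  0.77]
 [ 1.04  0.76 -1.13  2.22  1.44  0.44  0.78]
 [ 1.04  0.75 -1.13  2.22  1.44  0.43  0.78]]
27 1 0.1 13
[[ 1.33  0.86 -1.34  2.4   1.59  0.56  0.73]
 [ 1.22  0.65 -1.13  2.4   1.53  0.3   0.74]
 [ 1.2   0.62 -1.09  2.4   1.52  0.27  0.74]
 [ 1.19  0.61 -1.08  2.4   1.51  0.25  0.75]]
27 -1 0 21
[[ 1.05  0.76 -1.14  2.22  1.45  0.44 -2.37]
 [ 1.11  0.87 -1.25  2.22  1.51  0.57 -2.39]
 [ 1.11  0.89 -1.27  2.22  1.52  0.59 -2.39]
 [ 0.92  0.62 -0.93  2.22  1.28  0.26 -2.26]]
27 -1 0.1 8
[[ 1.31  0.79 -1.29  2.39  1.58  0.48 -2.41]
 [ 1.27  0.71 -1.21  2.39  1.56  0.38 -2.41]
 [ 1.22  0.65 -1.14  2.4   1.53  0.3  -2.4 ]
 [ 1.19  0.61 -1.09  2.4   1.52  0.26 -2.4 ]]
35 1 0 16
[[ 1.08  0.79 -1.13  2.27  1.88  0.36  0.4 ]
 [ 1.09  0.8  -1.14  2.27  1.87  0.38  0.42]
 [ 1.11  0.83 -1.18  2.27  1.86  0.41  0.45]
 [ 0.1   0.43  0.06  2.27  4.38  0.32 -2.4 ]]
35 1 0.1 0
35 -1 0 20
[[ 1.08  0.78 -1.13  2.27  1.88  0.36 -2.74]
 [ 1.1   0.82 -1.17  2.27  1.86  0.4  -2.7 ]
 [ 1.11  0.84 -1.18  2.27  1.86  0.42 -2.69]
 [ 1.14  0.89 -1.24  2.27  1.84  0.49 -2.65]]
35 -1 0.1 0
43 1 0 21
[[ 1.06  0.77 -1.05  2.31  2.53  0.32 -0.22]
 [ 0.57  0.49 -0.44  2.31  3.77  0.32 -1.66]
 [ 1.09  0.79 -1.08  2.31  2.47  0.34 -0.13]
 [ 1.09  0.8  -1.09  2.31  2.46  0.34 -0.12]]
43 1 0.1 0
43 -1 0 30
[[ 0.59  0.5  -0.46  2.31  3.75  0.32  1.51]
 [ 0.51  0.48 -0.37  2.31  3.83  0.34  1.41]
 [ 0.45  0.47 -0.3   2.31  3.88  0.36  1.34]
 [ 0.44  0.47 -0.29  2.31  3.89  0.37  1.33]]
43 -1 0.1 0
```

Run:
```python
from h import *
O=np.array([.7085,-.0235,0])
def hop(w): return np.c_[(w-O)@HX,(w-O)@HY,w[:,2]].round(4)
uv=[(255+(x-2)/4.5,145+(y-2)/4.5) for x,y in [(225,171),(220,189),(215,205),(210,220),(208,232),(165,362)]]
print(hop(world('s0',uv,.104)));print(hop(world('s0',uv)))
print(hop(world('w1',[(270,253),(275,332),(270,80)],.19)))
```

```text
[[ 0.0445  0.0067  0.104 ]
 [ 0.0263  0.0056  0.104 ]
 [ 0.0102  0.0051  0.104 ]
 [-0.0047  0.0048  0.104 ]
 [-0.0161  0.0034  0.104 ]
 [-0.1352  0.0009  0.104 ]]
[[ 0.0528  0.0082  0.0964]
 [ 0.0314  0.0066  0.0991]
 [ 0.0131  0.0057  0.1012]
 [-0.002   0.0054  0.1013]
 [-0.0303  0.0006  0.118 ]
 [-0.1441 -0.0011  0.114 ]]
[[-0.1185  0.0012  0.19  ]
 [ 0.073   0.0041  0.19  ]
 [-0.2721  0.004   0.19  ]]
```

```bash
cat > sim.py <<'E'
from ik import *
from h import robot
from scipy.spatial.transform import Slerp
def lean(az,tilt,yaw=18.8):  # tool down with y at HY(yaw), then tipped toward world azimuth az
    y=np.radians(yaw);HYv=np.array([-np.sin(y),np.cos(y),0]);z=np.array([0,0,-1.])
    D=Ro.from_matrix(np.c_[np.cross(HYv,z),HYv,z]);a=np.radians(az)
    return Ro.from_rotvec(np.radians(tilt)*np.array([np.sin(a),-np.cos(a),0]))*D
def go(q,t1,R1,n=15,show=''):
    t0,R0=fk(q,p,s);rv=(R0.inv()*R1).as_rotvec();e=0
    for i in range(1,n+1):
        o=ik(t0+(t1-t0)*i/n,R0*Ro.from_rotvec(rv*i/n),q,.01);q=o.x;t,R=fk(q,p,s);e=max(e,np.linalg.norm(t-(t0+(t1-t0)*i/n)))
    print(show,q.round(2),'err',round(e,3),'rot',np.degrees(np.linalg.norm(rv)).round(0));return q
E
cat > plan.py <<'E'
from sim import *
q0=np.array(robot.state()['qpos'])
for az in(-45,-70,-100):
  q=q0;t,R=fk(q,p,s);z=R.apply([0,0,1])
  q=go(q,t-.12*z,R,show='up')
  g=np.array([.5,-.1,.26])
  q=go(q,g,lean(0,.1,18.8+180),show='down');q=go(q,g,lean(0,.1,18.8+90),show='r');q=go(q,g,lean(0,.1,18.8),show='r')
  q=go(q,g,lean(az,35),show='lean');q=go(q,g,lean((az+18.8)/2,40),show='sweep')
  t,R=pose(0,28,1,back=.13);q=go(q,t,R,show='pre');t,R=pose(0,28,1);q=go(q,t,R,show='grasp')
  t,R=pose(.07,28,1);q=go(q,t,R,show='pull')
E
python3 plan.py
```

```text
up [ 0.19  0.07  0.06  2.3  -0.8   0.41 -0.3 ] err 0.0 rot 0.0
down [ 0.04  0.09  0.09  2.03 -0.01  1.02 -1.1 ] err 0.0 rot 31.0
r [-0.04  0.09  0.18  2.03 -0.02  1.02 -2.66] err 0.0 rot 90.0
r [-0.78  0.54  1.43  2.1  -0.95  1.22 -2.93] err 0.057 rot 90.0
lean [-1.2   0.4   1.43  2.36 -1.34  0.2  -2.93] err 0.062 rot 45.0
sweep [-1.21  0.11  1.43  2.37 -1.31  0.2  -2.93] err 0.037 rot 11.0
pre [-0.94  0.46  1.43  2.3  -1.34  0.84 -2.93] err 0.008 rot 19.0
grasp [ 0.22  0.42 -0.1   2.23 -1.34  0.2  -2.93] err 0.002 rot 5.0
pull [ 0.36  0.36 -0.17  2.34 -1.34  0.2  -2.87] err 0.002 rot 1.0
up [ 0.19  0.07  0.06  2.3  -0.8   0.41 -0.3 ] err 0.0 rot 0.0
down [ 0.04  0.09  0.09  2.03 -0.01  1.02 -1.1 ] err 0.0 rot 31.0
r [-0.04  0.09  0.18  2.03 -0.02  1.02 -2.66] err 0.0 rot 90.0
r [-0.78  0.54  1.43  2.1  -0.95  1.22 -2.93] err 0.057 rot 90.0
lean [-1.2   0.55  1.43  2.35 -1.31  0.2  -2.93] err 0.077 rot 51.0
sweep [-1.21  0.25  1.43  2.36 -1.34  0.2  -2.93] err 0.048 rot 14.0
pre [-0.94  0.46  1.43  2.3  -1.34  0.84 -2.93] err 0.008 rot 22.0
grasp [ 0.22  0.42 -0.1   2.23 -1.34  0.2  -2.93] err 0.002 rot 5.0
pull [ 0.36  0.36 -0.17  2.34 -1.34  0.2  -2.87] err 0.002 rot 1.0
up [ 0.19  0.07  0.06  2.3  -0.8   0.41 -0.3 ] err 0.0 rot 0.0
down [ 0.04  0.09  0.09  2.03 -0.01  1.02 -1.1 ] err 0.0 rot 31.0
r [-0.04  0.09  0.18  2.03 -0.02  1.02 -2.66] err 0.0 rot 90.0
r [-0.78  0.54  1.43  2.1  -0.95  1.22 -2.93] err 0.057 rot 90.0
lean [-1.19  0.64  1.43  2.36 -1.22  0.2  -2.93] err 0.09 rot 56.0
sweep [-1.2   0.39  1.43  2.35 -1.34  0.2  -2.93] err 0.061 rot 16.0
pre [-0.94  0.46  1.43  2.3  -1.34  0.84 -2.93] err 0.008 rot 28.0
grasp [ 0.22  0.42 -0.1   2.23 -1.34  0.2  -2.93] err 0.002 rot 5.0
pull [ 0.36  0.36 -0.17  2.34 -1.34  0.2  -2.87] err 0.002 rot 1.0
```

```bash
cat > plan.py <<'E'
from sim import *
q0=np.array(robot.state()['qpos'])
g=np.array([.5,-.1,.26])
def fin(q,fl,tl):
  for pull,back in((0,.13),(0,0),(.035,0),(.07,0)):
    t,R=pose(pull,tl,fl,back=back);q=go(q,t,R,show=f'pull{pull} back{back}');a,b=fk(q,p,s);print('   rot err deg',np.degrees((R.inv()*b).magnitude()).round(2))
print('--direct');fin(q0,-1,27)
for fl in(1,-1):
 for az in(-60,-90):
  print('--',fl,az);q=q0;t,R=fk(q,p,s);z=R.apply([0,0,1])
  q=go(q,t-.12*z,R,show='up');q=go(q,g,lean(0,.1,198.8),show='down')
  if fl==1: q=go(q,g,lean(0,.1,288.8),show='r');q=go(q,g,lean(0,.1,18.8),show='r')
  Y=18.8 if fl==1 else 198.8
  q=go(q,g,lean(az,35,Y),show='lean');q=go(q,g,lean((az+18.8)/2,40,Y),show='sweep');fin(q,fl,27)
E
python3 plan.py
```

```text
--direct
pull0 back0.13 [ 0.06  0.11  0.16  2.26 -0.64  0.44 -0.49] err 0.0 rot 4.0
   rot err deg 0.0
pull0 back0 [ 0.17  0.41 -0.06  2.22 -1.17  0.2   0.01] err 0.0 rot 0.0
   rot err deg 0.01
pull0.035 back0 [ 0.23  0.39 -0.08  2.29 -1.3   0.2   0.18] err 0.0 rot 0.0
   rot err deg 0.0
pull0.07 back0 [ 0.33  0.36 -0.13  2.34 -1.34  0.2   0.27] err 0.001 rot 0.0
   rot err deg 0.47
-- 1 -60
up [ 0.19  0.07  0.06  2.3  -0.8   0.41 -0.3 ] err 0.0 rot 0.0
down [ 0.04  0.09  0.09  2.03 -0.01  1.02 -1.1 ] err 0.0 rot 31.0
r [ 0.13  0.09 -0.    2.03 -0.    1.02  0.46] err 0.0 rot 90.0
r [ 0.21  0.09 -0.09  2.03  0.01  1.02  2.02] err 0.0 rot 90.0
lean [ 0.03  0.04 -0.18  2.21  0.82  0.83  1.2 ] err 0.0 rot 35.0
sweep [ 0.12 -0.07 -0.08  2.37  0.84  0.25  1.18] err 0.0 rot 25.0
pull0 back0.13 [ 0.17  0.11  0.04  2.26 -0.62  0.43  2.63] err 0.0 rot 25.0
   rot err deg 0.0
pull0 back0 [ 0.23  0.41 -0.11  2.21 -0.94  0.2   2.93] err 0.002 rot 0.0
   rot err deg 1.41
pull0.035 back0 [ 0.32  0.38 -0.18  2.27 -0.9   0.2   2.93] err 0.003 rot 1.0
   rot err deg 2.5
pull0.07 back0 [ 0.44  0.36 -0
[... 1448 characters left out ...]
0.2   0.27] err 0.001 rot 0.0
   rot err deg 0.47
-- -1 -90
up [ 0.19  0.07  0.06  2.3  -0.8   0.41 -0.3 ] err 0.0 rot 0.0
down [ 0.04  0.09  0.09  2.03 -0.01  1.02 -1.1 ] err 0.0 rot 31.0
lean [-0.2   0.15  0.02  2.07  0.67  1.13 -1.77] err 0.0 rot 35.0
sweep [-0.15 -0.04  0.07  2.33  1.03  0.5  -2.16] err 0.0 rot 34.0
pull0 back0.13 [ 0.13  0.11  0.08  2.26 -0.63  0.43 -0.5 ] err 0.0 rot 32.0
   rot err deg 0.0
pull0 back0 [ 0.17  0.41 -0.06  2.22 -1.17  0.2   0.01] err 0.0 rot 0.0
   rot err deg 0.01
pull0.035 back0 [ 0.23  0.39 -0.08  2.29 -1.3   0.2   0.18] err 0.0 rot 0.0
   rot err deg 0.0
pull0.07 back0 [ 0.33  0.36 -0.13  2.34 -1.34  0.2   0.27] err 0.001 rot 0.0
   rot err deg 0.47
```

```bash
echo '0,0,-0.03,0,0,0,0.085
0,0,-0.03,0,0,0,0.085
0,0,0,0,0,0,0.085
0,0,0,0,0,0,0.085' | python3 nudge.py
python3 -c "
from h import *
print(np.round(robot.state()['qpos'],2));need([.572,-.070,.1],27,0.06)"
```

```text
time_s: 6.92
tool_pos: [0.54, -0.0841, 0.1559]
tcp_rot: [0.949, 0.161, 0.269, -0.042]
contact_force: [0.4, -0.2, -0.0]
gripper_width: 0.0851
grip_force: 0.0
[ 0.19  0.22  0.01  2.29 -1.09  0.3  -0.04]
t 6.9167 pos [ 0.54   -0.0841  0.1559] goal [ 0.5543 -0.076   0.1368]
tool-axes d [ 0.0037 -0.0031  0.0247] rot [ 0.004 -0.079  0.01 ] F [ 0.4 -0.2 -0. ] w 0.08509383673635115 0.0
```

```bash
echo '0.003,-0.0015,0.012,0.004,-0.079,0.01,0.085
0.003,-0.0015,0.012,0,0,0,0.085
0,0,0,0,0,0,0.085
0,0,0,0,0,0,0.085' | python3 nudge.py
python3 -c "
from h import *
print(np.round(robot.state()['qpos'],2));need([.572,-.070,.1],27,0)"
```

```text
time_s: 7.25
tool_pos: [0.5519, -0.0748, 0.1382]
tcp_rot: [0.956, 0.161, 0.243, -0.044]
contact_force: [0.0, -0.7, -0.2]
gripper_width: 0.0852
grip_force: 0.0
[ 0.11  0.27  0.05  2.25 -0.96  0.3  -0.19]
t 7.25 pos [ 0.5519 -0.0748  0.1382] goal [ 0.58   -0.0673  0.0833]
tool-axes d [-0.0007  0.0024  0.062 ] rot [-0.008 -0.027  0.003] F [ 0.  -0.7 -0.2] w 0.08515622630296205 0.0
```

```bash
echo '0,0.0006,0.0103,0,-0.006,0,0.085
0,0.0006,0.0103,0,-0.006,0,0.085
0,0.0006,0.0103,0,-0.006,0,0.085
0,0.0006,0.0103,0,-0.006,0,0.085
0,0,0.0103,0,0,0,0.085
0,0,0.0103,0,0,0,0.085
0,0,0,0,0,0,0.085
0,0,0,0,0,0,0.085
0,0,0,0,0,0,0.085' | python3 nudge.py
python3 -c "
from h import *
print(np.round(robot.state()['qpos'],2));need([.572,-.070,.1],27,0);snap('wrist','w2')"
```

```text
time_s: 8.0
tool_pos: [0.5799, -0.0688, 0.084]
tcp_rot: [0.959, 0.16, 0.231, -0.041]
contact_force: [-0.2, 0.1, -0.4]
gripper_width: 0.0848
grip_force: 0.0
[ 0.17  0.41 -0.05  2.21 -1.1   0.21 -0.06]
t 8.0 pos [ 0.5799 -0.0688  0.084 ] goal [ 0.58   -0.0673  0.0833]
tool-axes d [ 0.0002 -0.0014  0.0009] rot [-0.006 -0.003  0.001] F [-0.2  0.1 -0.4] w 0.0848495643551626 0.0
```

View pics/w2.png

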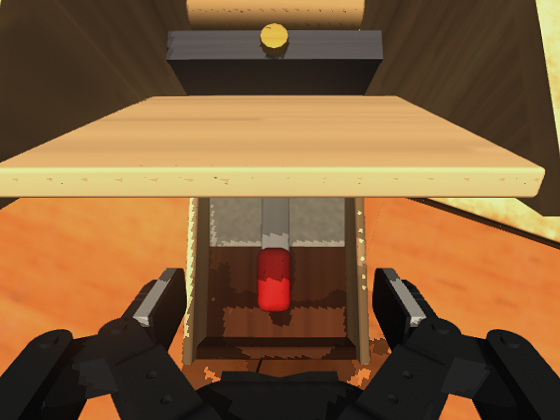

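Handle is at (274,280), about 2 mm left of the finger midline (280). The stop plate is at (275,50) with a dowel just behind it. I'll centre and close.

```bash
echo '0,-0.002,0,0,0,0,0.04
0,0,0,0,0,0,0.025
0,0,0,0,0,0,0.018
0,0,0,0,0,0,0.0
0,0,0,0,0,0,0.0
0,0,0,0,0,0,0.0
0,0,0,0,0,0,0.0
0,0,0,0,0,0,0.0' | python3 nudge.py
python3 - <<'E'
from h import *
need([.572,-.070,.1],27,0);snap('scene','s2')
R=Ro.from_quat(robot.state()['tcp_rot']);print('HX in tool',R.inv().apply(HX).round(3))
a=cv2.imread('pics/s2.png')[135:275,245:345]
cv2.imwrite('pics/c2.png',cv2.resize(a,(400,560)))
E
```

```text
time_s: 8.72
tool_pos: [0.5795, -0.0666, 0.0845]
tcp_rot: [0.959, 0.16, 0.232, -0.041]
contact_force: [-1.7, 0.1, 2.9]
gripper_width: 0.0132
grip_force: 60.2
t 8.7167 pos [ 0.5795 -0.0666  0.0845] goal [ 0.58   -0.0673  0.0833]
tool-axes d [-0.0003  0.0008  0.0011] rot [-0.006 -0.004  0.002] F [-1.7  0.1  2.9] w 0.013204376399548984 60.170658230781555
HX in tool [0.889 0.004 0.458]
```

View pics/c2.png

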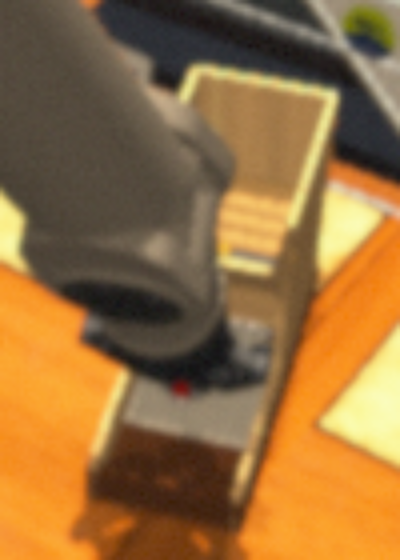

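```bash
cat >> h.py <<'E'
O=np.array([.7085,-.0235,0])
def prof(f):
    v,u=np.mgrid[150:275,250:345];w=world(f,np.c_[u.ravel(),v.ravel()]);x=(w-O)@HX;y=(w-O)@HY;z=w[:,2]
    for nm,lo,hi,yl,zm in(('box',-30,75,(-.042,.03),.15),('trough',-190,-125,(-.045,.045),.06)):
        o=[]
        for b in range(lo,hi,7):
            k=(x*1000>=b)&(x*1000<b+7)&(y>yl[0])&(y<yl[1])&(z<zm);o.append(f'{b}:{np.median(z[k])*1000:.0f}/{k.sum()}' if k.sum()>1 else f'{b}:-')
        print(f,nm,' '.join(o))
    # hopper shift check: rim pixels
    k=(z>.185)&(z<.2)&(abs(y)<.06)&(x>.04)&(x<.1);print(' back rim',np.median(w[k],0).round(4),k.sum())
def st():
    s=robot.state();R=Ro.from_quat(s['tcp_rot']);g=s['tool_pos']-.0187*R.apply([0,0,1]);d=g-np.array([.5708,-.0693,.1011])
    print('t',round(s['time_s'],2),'pull',round(-d@HX,4),'side',round(d@HY,4),'dz',round(d[2],4),'F hop',np.round([s['contact_force']@HX,s['contact_force']@HY,s['contact_force'][2]],1),'w',round(s['gripper_width'],4),'q',np.round(s['qpos'],2),'HX',R.inv().apply(HX).round(3),'up',R.inv().apply([0,0,1]).round(3))
E
python3 -c "
from h import *
st();prof('s0');prof('s2')"
echo '-0.0045,0,-0.0023,0,0,0,0
-0.0045,0,-0.0023,0,0,0,0
-0.0045,0,-0.0023,0,0,0,0
-0.0045,0,-0.0023,0,0,0,0
0,0,0,0,0,0,0
0,0,0,0,0,0,0' | python3 nudge.py
python3 -c "
from h import *
snap('scene','s3');st();prof('s3')"
```

```text
t 8.77 pull -0.0006 side -0.0003 dz -0.0001 F hop [-1.4  0.8  2.8] w 0.0129 q [ 0.17  0.41 -0.05  2.21 -1.1   0.21 -0.06] HX [0.889 0.004 0.458] up [ 0.458 -0.005 -0.889]
s0 box -30:24/27 -23:21/6 -16:101/19 -9:101/56 -2:102/21 5:100/28 12:101/56 19:101/17 26:99/30 33:100/53 40:100/15 47:99/33 54:100/48 61:101/20 68:124/231
s0 trough -190:31/85 -183:- -176:- -169:10/21 -162:8/58 -155:9/60 -148:9/58 -141:9/55 -134:8/54 -127:8/59
 back rim [ 7.762e-01 -5.000e-04  1.879e-01] 106
s2 box -30:24/13 -23:22/4 -16:100/9 -9:100/40 -2:102/21 5:99/18 12:100/42 19:101/15 26:99/27 33:101/43 40:102/14 47:98/24 54:102/37 61:101/14 68:125/203
s2 trough -190:32/73 -183:31/2 -176:- -169:9/16 -162:8/64 -155:9/62 -148:8/53 -141:9/60 -134:9/56 -127:9/56
 back rim [ 7.758e-01 -2.000e-04  1.879e-01] 101
time_s: 9.27
tool_pos: [0.5595, -0.0734, 0.0844]
tcp_rot: [0.959, 0.16, 0.232, -0.041]
contact_force: [-3.4, 1.2, 6.9]
gripper_width: 0.0133
grip_force: 60.7
t 9.32 pull 0.0205 side -0.0004 dz -0.0001 F hop [-1.9  1.4  7.3] w 0.0132 q [ 0.22  0.39 -0.09  2.25 -1.14  0.2   0.  ] HX [0.889 0.004 0.457] up [ 0.457 -0.005 -0.889]
s3 box -30:- -23:- -16:100/14 -9:101/38 -2:101/17 5:99/23 12:101/33 19:101/18 26:100/23 33:101/33 40:101/11 47:- 54:- 61:120/2 68:113/286
s3 trough -190:32/73 -183:- -176:- -169:10/23 -162:8/53 -155:9/65 -148:8/53 -141:8/57 -134:8/58 -127:8/55
 back rim [7.750e-01 3.000e-04 1.883e-01] 104
```

```bash
echo '-0.0043,0,-0.0025,0,0,0,0
-0.0043,0,-0.0025,0,0,0,0
0,0,0,0,0,0,0
0,0,0,0,0,0,0
0,0,0,0,0,0,0' | python3 nudge.py >/dev/null
python3 -c "
from h import *
snap('scene','s4');st();prof('s4')"
echo '-0.0045,0,-0.0025,0,0,0,0
0,0,0,0,0,0,0
0,0,0,0,0,0,0' | python3 nudge.py >/dev/null
python3 -c "
from h import *
snap('scene','s5');st();prof('s5')"
```

```text
t 9.78 pull 0.0303 side -0.0004 dz -0.0 F hop [-2.1  1.   3.5] w 0.0128 q [ 0.24  0.38 -0.1   2.26 -1.16  0.2   0.03] HX [0.89  0.004 0.457] up [ 0.457 -0.005 -0.89 ]
s4 box -30:- -23:104/3 -16:102/22 -9:102/9 -2:99/35 5:101/28 12:100/10 19:100/38 26:102/22 33:99/6 40:- 47:- 54:- 61:84/5 68:114/341
s4 trough -190:33/70 -183:29/2 -176:- -169:9/25 -162:8/51 -155:9/63 -148:9/57 -141:8/50 -134:9/65 -127:8/42
 back rim [0.7759 0.0017 0.1876] 105
t 10.08 pull 0.0355 side -0.0004 dz 0.0001 F hop [-1.8  0.  -0.2] w 0.0132 q [ 0.25  0.37 -0.11  2.27 -1.17  0.2   0.05] HX [0.89  0.004 0.457] up [ 0.457 -0.005 -0.89 ]
s5 box -30:112/3 -23:104/3 -16:102/17 -9:100/15 -2:100/30 5:102/32 12:101/11 19:100/33 26:101/29 33:101/4 40:- 47:- 54:- 61:121/2 68:112/331
s5 trough -190:31/80 -183:- -176:- -169:10/25 -162:8/51 -155:8/60 -148:9/57 -141:9/58 -134:8/47 -127:9/44
 back rim [ 0.7762 -0.0037  0.1884] 104
```

```bash
python3 -c "
from h import *
snap('wrist','w5');snap('side','d5');prof('d5')
a=cv2.imread('pics/s5.png')[135:275,245:345];b=cv2.imread('pics/d5.png')[160:280,245:345];c=cv2.imread('pics/w5.png')
t=np.hstack([cv2.resize(a,(230,300)),cv2.resize(b,(250,300))]);m=np.zeros((600,720,3),np.uint8);m[:300,:480]=t;m[300:,:400]=cv2.resize(c,(400,300));m[300:,400:]=cv2.resize(c[190:350,150:410],(320,300));cv2.imwrite('pics/m5.png',m)"
```

```text
d5 box -30:- -23:- -16:- -9:- -2:- 5:- 12:- 19:- 26:- 33:- 40:- 47:- 54:- 61:- 68:-
d5 trough -190:22/172 -183:36/7 -176:- -169:- -162:- -155:12/9 -148:11/31 -141:11/36 -134:11/29 -127:11/33
 back rim [nan nan nan] 0
  return _methods._mean(a, axis=axis, dtype=dtype,
  ret = um.true_divide(
```

View pics/m5.png

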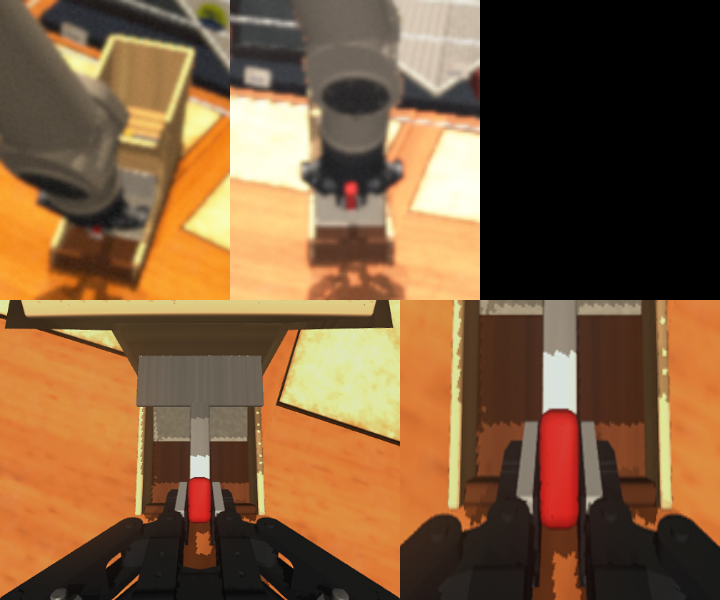

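Fingers hold the handle, and the gate is 35 mm out. The trough is still empty in this view, so dowel 1 has presumably only just dropped. I'll wait and look again numerically.

```bash
echo '0,0,0,0,0,0,0
0,0,0,0,0,0,0
0,0,0,0,0,0,0
0,0,0,0,0,0,0
0,0,0,0,0,0,0
0,0,0,0,0,0,0' | python3 nudge.py >/dev/null
python3 -c "
from h import *
snap('scene','s6');st();prof('s6')"
echo '-0.0045,0,-0.0023,0,0,0,0
0,0,0,0,0,0,0
0,0,0,0,0,0,0
0,0,0,0,0,0,0' | python3 nudge.py >/dev/null
python3 -c "
from h import *
snap('scene','s7');st();prof('s7')"
```

```text
t 10.73 pull 0.0351 side -0.0004 dz 0.0001 F hop [-2.3 -0.2 -2.8] w 0.0128 q [ 0.25  0.37 -0.11  2.27 -1.17  0.2   0.05] HX [0.89  0.004 0.457] up [ 0.457 -0.005 -0.89 ]
s6 box -30:23/3 -23:104/3 -16:102/17 -9:101/14 -2:100/34 5:103/23 12:100/17 19:99/30 26:101/33 33:100/4 40:- 47:- 54:- 61:137/4 68:111/328
s6 trough -190:32/87 -183:- -176:- -169:9/19 -162:8/63 -155:9/54 -148:9/63 -141:8/54 -134:8/52 -127:9/40
 back rim [7.767e-01 4.000e-04 1.882e-01] 106
t 11.12 pull 0.0403 side -0.0004 dz 0.0002 F hop [-2.3 -0.  -3. ] w 0.0128 q [ 0.27  0.37 -0.12  2.28 -1.18  0.2   0.06] HX [0.89  0.004 0.457] up [ 0.457 -0.005 -0.89 ]
s7 box -30:- -23:104/3 -16:103/21 -9:100/7 -2:99/38 5:101/24 12:99/13 19:101/41 26:101/28 33:101/5 40:- 47:- 54:- 61:125/2 68:109/333
s7 trough -190:32/63 -183:- -176:- -169:9/21 -162:9/55 -155:9/62 -148:9/57 -141:9/52 -134:9/46 -127:9/28
 back rim [0.7768 0.0009 0.1882] 104
```

```bash
python3 -c "
from h import *
uv=[(230,32),(320,32),(230,45),(320,50),(230,56),(320,56),(230,70),(230,85),(275,12),(230,18),(320,5)]
w=world('w2',uv);print(np.c_[(w-O)@HX,(w-O)@HY,w[:,2]].round(4))"
```

```text
[[-0.0319  0.0202  0.1186]
 [-0.0329 -0.0194  0.1199]
 [-0.0378  0.0202  0.1179]
 [-0.0409 -0.0193  0.1188]
 [-0.044   0.0198  0.1192]
 [-0.0439 -0.0193  0.1188]
 [-0.0455  0.021   0.1109]
 [-0.0456  0.023   0.0979]
 [-0.008   0.0007  0.1022]
 [-0.0097  0.0237  0.1003]
 [-0.006  -0.0217  0.1046]]
```

```bash
echo '-0.0045,0,-0.0023,0,0,0,0
-0.0045,0,-0.0023,0,0,0,0
0,0,0,0,0,0,0
0,0,0,0,0,0,0
0,0,0,0,0,0,0
0,0,0,0,0,0,0' | python3 nudge.py >/dev/null
python3 -c "
from h import *
snap('scene','s8');st();prof('s8')"
echo '0,0,0,0,0,0,0
0,0,0,0,0,0,0
0,0,0,0,0,0,0
0,0,0,0,0,0,0
0,0,0,0,0,0,0
0,0,0,0,0,0,0
0,0,0,0,0,0,0
0,0,0,0,0,0,0' | python3 nudge.py >/dev/null
python3 -c "
from h import *
snap('scene','s9');st();prof('s9')"
```

```text
t 11.67 pull 0.0503 side -0.0004 dz 0.0002 F hop [-2.1 -0.2 -6.2] w 0.013 q [ 0.29  0.36 -0.13  2.3  -1.2   0.2   0.1 ] HX [0.889 0.004 0.457] up [ 0.457 -0.005 -0.889]
s8 box -30:112/4 -23:105/4 -16:102/17 -9:101/12 -2:100/36 5:101/29 12:100/11 19:- 26:- 33:- 40:- 47:- 54:- 61:108/9 68:103/385
s8 trough -190:31/72 -183:- -176:- -169:10/20 -162:8/60 -155:8/55 -148:8/50 -141:8/37 -134:8/20 -127:7/11
 back rim [ 7.768e-01 -7.000e-04  1.881e-01] 108
t 12.38 pull 0.0501 side -0.0004 dz 0.0003 F hop [-1.8  0.  -6.8] w 0.0132 q [ 0.29  0.36 -0.13  2.3  -1.2   0.2   0.1 ] HX [0.889 0.004 0.457] up [ 0.457 -0.005 -0.889]
s9 box -30:- -23:105/2 -16:102/19 -9:102/12 -2:100/29 5:102/37 12:100/12 19:- 26:- 33:- 40:- 47:- 54:- 61:102/8 68:102/386
s9 trough -190:32/69 -183:28/35 -176:28/53 -169:25/11 -162:- -155:9/42 -148:8/47 -141:8/36 -134:8/23 -127:7/14
 back rim [ 0.7759 -0.      0.1881] 104
```

Dowel 1 is in the trough (tops at z 28 near the lip). The second drop should come at a draw of 60 to 70 mm, so I'll go on to 71.

```bash
echo '-0.0046,0,-0.0021,0,0,0,0
-0.0046,0,-0.0021,0,0,0,0
-0.0045,0,-0.0022,0,0,0,0
0,0,0,0,0,0,0
0,0,0,0,0,0,0
0,0,0,0,0,0,0' | python3 nudge.py >/dev/null
python3 -c "
from h import *
snap('scene','s10');st();prof('s10')"
echo '-0.0045,0,-0.0022,0,0,0,0
0,0,0,0,0,0,0
0,0,0,0,0,0,0
0,0,0,0,0,0,0
0,0,0,0,0,0,0' | python3 nudge.py >/dev/null
python3 -c "
from h import *
snap('scene','s11');st();prof('s11')"
```

```text
t 12.93 pull 0.0651 side -0.0005 dz 0.0001 F hop [-2.7  2.1 -1.4] w 0.0131 q [ 0.33  0.35 -0.16  2.32 -1.24  0.19  0.15] HX [0.889 0.004 0.458] up [ 0.458 -0.005 -0.889]
s10 box -30:- -23:104/5 -16:103/26 -9:102/16 -2:100/48 5:101/34 12:100/15 19:- 26:- 33:- 40:- 47:- 54:- 61:101/7 68:105/377
s10 trough -190:32/79 -183:29/30 -176:28/34 -169:24/7 -162:- -155:9/20 -148:8/19 -141:8/4 -134:8/2 -127:-
 back rim [ 0.7773 -0.0049  0.1881] 109
t 13.4 pull 0.0699 side -0.0006 dz -0.0 F hop [-2.3  2.7  3.1] w 0.0131 q [ 0.35  0.35 -0.17  2.33 -1.25  0.19  0.17] HX [0.889 0.004 0.458] up [ 0.458 -0.005 -0.889]
s11 box -30:67/2 -23:106/4 -16:103/27 -9:101/16 -2:- 5:- 12:- 19:- 26:- 33:- 40:- 47:- 54:40/8 61:39/31 68:99/433
s11 trough -190:33/60 -183:29/23 -176:27/28 -169:26/4 -162:- -155:8/15 -148:9/10 -141:- -134:10/2 -127:10/2
 back rim [ 0.7762 -0.0021  0.1876] 109
```

```bash
echo '0,0,0,0,0,0,0
0,0,0,0,0,0,0
0,0,0,0,0,0,0
0,0,0,0,0,0,0
0,0,0,0,0,0,0
0,0,0,0,0,0,0
0,0,0,0,0,0,0
0,0,0,0,0,0,0
0,0,0,0,0,0,0' | python3 nudge.py >/dev/null
python3 -c "
from h import *
snap('scene','s12');st();prof('s12')"
echo '0.0045,0,0.0022,0,0,0,0
0.0045,0,0.0022,0,0,0,0
0.0045,0,0.0023,0,0,0,0
0.0045,0,0.0022,0,0,0,0
0.0045,0,0.0023,0,0,0,0
0.0045,0,0.0023,0,0,0,0
0,0,0,0,0,0,0
0,0,0,0,0,0,0' | python3 nudge.py >/dev/null
python3 -c "
from h import *
snap('scene','s13');st();prof('s13')"
```

```text
t 14.2 pull 0.0698 side -0.0006 dz -0.0001 F hop [-1.7  2.2  5.4] w 0.0134 q [ 0.35  0.35 -0.17  2.33 -1.25  0.19  0.17] HX [0.889 0.004 0.458] up [ 0.458 -0.005 -0.889]
s12 box -30:69/2 -23:104/4 -16:103/27 -9:101/19 -2:- 5:- 12:- 19:- 26:- 33:- 40:- 47:- 54:41/9 61:39/28 68:97/434
s12 trough -190:31/76 -183:28/26 -176:28/23 -169:24/15 -162:24/13 -155:- -148:- -141:- -134:- -127:-
 back rim [0.7763 0.0032 0.1883] 98
t 14.92 pull 0.0392 side -0.0005 dz 0.0001 F hop [ 2.   0.5 -1.9] w 0.0131 q [ 0.26  0.37 -0.11  2.28 -1.2   0.2   0.08] HX [0.889 0.005 0.458] up [ 0.458 -0.004 -0.889]
s13 box -30:- -23:- -16:99/5 -9:99/40 -2:101/15 5:99/17 12:100/42 19:102/20 26:99/2 33:- 40:- 47:- 54:- 61:103/5 68:109/358
s13 trough -190:32/74 -183:29/35 -176:27/51 -169:25/47 -162:27/88 -155:28/42 -148:24/4 -141:- -134:9/40 -127:8/26
 back rim [7.762e-01 6.000e-04 1.878e-01] 102
```

```bash
echo '0.0045,0,0.0022,0,0,0,0
0.0045,0,0.0022,0,0,0,0
0.0045,0,0.0023,0,0,0,0
0.0045,0,0.0022,0,0,0,0
0.0045,0,0.0023,0,0,0,0
0.0045,0,0.0023,0,0,0,0
0.0045,0,0.0023,0,0,0,0
0,0,0,0,0,0,0
0,0,0,0,0,0,0' | python3 nudge.py >/dev/null
python3 -c "
from h import *
st()"
echo '0.0018,0,0.0009,0,0,0,0
0.0018,0,0.0009,0,0,0,0
0,0,0,0,0,0,0
0,0,0,0,0,0,0' | python3 nudge.py >/dev/null
python3 -c "
from h import *
st()"
echo '0.0009,0,0.0005,0,0,0,0
0,0,0,0,0,0,0
0,0,0,0,0,0,0' | python3 nudge.py >/dev/null
python3 -c "
from h import *
st()"
```

```text
t 15.67 pull 0.0039 side -0.0003 dz 0.0002 F hop [ 2.  -0.7 -5. ] w 0.0129 q [ 0.16  0.4  -0.04  2.22 -1.14  0.21 -0.03] HX [0.889 0.004 0.457] up [ 0.457 -0.004 -0.889]
t 16.0 pull 0.0008 side -0.0004 dz 0.0002 F hop [ 0.3 -0.5 -5.7] w 0.013 q [ 0.15  0.4  -0.03  2.21 -1.13  0.22 -0.04] HX [0.889 0.004 0.457] up [ 0.457 -0.005 -0.889]
t 16.25 pull -0.0001 side -0.0003 dz 0.0002 F hop [-0.9  0.4 -4.7] w 0.0132 q [ 0.15  0.41 -0.03  2.21 -1.13  0.22 -0.04] HX [0.89  0.004 0.457] up [ 0.457 -0.005 -0.89 ]
```

```bash
for i in 1; do :; done
echo '0.0009,0,0.0004,0,0,0,0
0,0,0,0,0,0,0
0,0,0,0,0,0,0' | python3 nudge.py >/dev/null
python3 -c "
from h import *
st()"
echo '0.0009,0,0.0004,0,0,0,0
0,0,0,0,0,0,0
0,0,0,0,0,0,0' | python3 nudge.py >/dev/null
python3 -c "
from h import *
st()"
echo '0.0009,0,0.0004,0,0,0,0
0,0,0,0,0,0,0
0,0,0,0,0,0,0' | python3 nudge.py >/dev/null
python3 -c "
from h import *
st();snap('scene','s14');prof('s14')"
```

```text
t 16.5 pull -0.0007 side -0.0003 dz 0.0002 F hop [-5.2  0.4 -2.4] w 0.0128 q [ 0.14  0.41 -0.02  2.21 -1.13  0.22 -0.04] HX [0.89  0.004 0.457] up [ 0.457 -0.005 -0.89 ]
t 16.75 pull -0.0008 side -0.0003 dz 0.0001 F hop [-10.4   1.5   1.5] w 0.0129 q [ 0.14  0.41 -0.02  2.21 -1.12  0.22 -0.05] HX [0.89  0.003 0.456] up [ 0.456 -0.005 -0.89 ]
t 17.0 pull -0.0008 side -0.0004 dz -0.0 F hop [-15.3   2.3   7.4] w 0.0129 q [ 0.14  0.41 -0.02  2.21 -1.12  0.22 -0.05] HX [0.89  0.003 0.455] up [ 0.455 -0.006 -0.89 ]
s14 box -30:25/19 -23:24/3 -16:- -9:- -2:84/6 5:83/19 12:83/30 19:82/23 26:93/77 33:99/57 40:100/16 47:99/21 54:101/36 61:101/17 68:127/216
s14 trough -190:32/76 -183:30/34 -176:27/51 -169:25/41 -162:27/91 -155:27/48 -148:24/6 -141:11/3 -134:9/46 -127:9/55
 back rim [ 0.778  -0.0037  0.1883] 97
```

The gate is on its stop (force rising, no motion). I'll relieve the push, release and back out.

```bash
cd .;
echo '-0.0020,0,-0.001,0,0,0,0
0,0,0,0,0,0,0
0,0,0,0,0,0,0' | python3 nudge.py >/dev/null
python3 -c "
from h import *
st()"
echo '0,0,0,0,0,0,0.03
0,0,0,0,0,0,0.03
0,0,0,0,0,0,0.05
0,0,0,0,0,0,0.085
0,0,0,0,0,0,0.085
0,0,0,0,0,0,0.085
0,0,0,0,0,0,0.085
0,0,0,0,0,0,0.085' | python3 nudge.py
echo '0,0,-0.01,0,0,0,0.085
0,0,-0.01,0,0,0,0.085
0,0,-0.02,0,0,0,0.085
0,0,-0.02,0,0,0,0.085
0,0,-0.02,0,0,0,0.085
0,0,-0.02,0,0,0,0.085
0,0,-0.02,0,0,0,0.085
0,0,-0.02,0,0,0,0.085
0,0,0,0,0,0,0.085
0,0,0,0,0,0,0.085' | python3 nudge.py
python3 - <<'E'
from h import *
st();snap('wrist','w9');snap('scene','s15');prof('s15')
a=cv2.imread('pics/s15.png')[135:275,245:345]
cv2.imwrite('pics/m9.png',np.hstack([cv2.resize(a,(357,500)),cv2.resize(cv2.imread('pics/w9.png')[:400,120:460],(425,500))]))
E
```

```text
t 17.3 pull -0.0007 side -0.0003 dz 0.0002 F hop [-5.1  0.  -4. ] w 0.0126 q [ 0.14  0.41 -0.02  2.21 -1.13  0.22 -0.04] HX [0.89  0.004 0.457] up [ 0.457 -0.005 -0.89 ]
time_s: 17.97
tool_pos: [0.5801, -0.0663, 0.0851]
tcp_rot: [0.959, 0.16, 0.232, -0.041]
contact_force: [-0.2, -0.3, 0.8]
gripper_width: 0.0853
grip_force: 0.0
time_s: 18.8
tool_pos: [0.5201, -0.0878, 0.2105]
tcp_rot: [0.958, 0.16, 0.233, -0.041]
contact_force: [0.5, 0.7, 0.4]
gripper_width: 0.0851
grip_force: 0.0
t 18.8 pull 0.0626 side -0.0012 dz 0.126 F hop [0.7 0.5 0.4] w 0.0851 q [-0.11  0.09  0.32  2.24 -0.63  0.47 -0.51] HX [0.888 0.004 0.459] up [ 0.459 -0.004 -0.888]
s15 box -30:24/22 -23:23/2 -16:- -9:- -2:84/5 5:82/22 12:82/29 19:83/33 26:93/76 33:98/72 40:101/15 47:99/33 54:102/40 61:100/17 68:125/234
s15 trough -190:33/69 -183:28/31 -176:28/58 -169:25/42 -162:26/77 -155:27/58 -148:25/4 -141:13/3 -134:9/47 -127:9/59
 back rim [ 0.7767 -0.0046  0.1882] 93
```

View pics/m9.png

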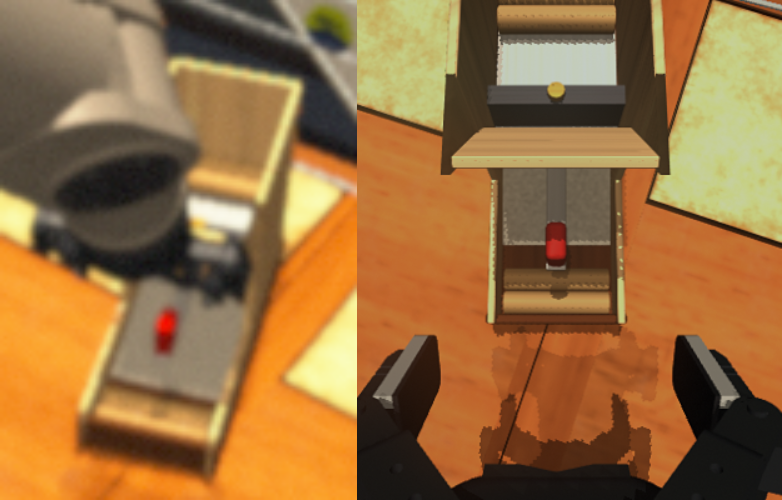

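The picture shows two dowels lying in the trough at about (555,290), two at the back of the box, and the gate shut. The hopper is in place and the gripper is clear, so I'm handing in.

```bash
python3 -c "
from station import robot
print(robot.job_done())"
```

```text
the job is handed in; nothing more can be done
None
```

I drew the gate about 70 mm so two dowels dropped into the trough, then pushed it home on its stop. The other two stayed inside, the hopper had not visibly moved, and I handed the job in at about 19 s.

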